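# Lock the mixer blade in its fixture and hold the thickness probe square on the mark

### The arm

A 6-joint arm with a two-finger parallel gripper is mounted at the origin on the work surface. World frame = base frame: x ahead of the robot, y to its left, z up, the work surface at z = 0. Lengths are in m, angles in rad, forces in N, time in s.
With the tool pointing down it reaches from about 0.325 to 0.85 m from the base axis. Payload 4.4 kg.
Tool frame: the origin (TCP) lies midway between the tips of the shut fingers; the grasp point (between the pads) lies r.grip_point_offset behind it (r.grip_point_offset is the distance from the TCP to the grasp point, in m); z points along the fingers, y is the direction in which the jaws open and shut (so a half turn about z gives the same grasp; the last joint's range is limited). The gripper opens to 94 mm and grips with 3 to 60 N. Pads are 16 mm wide; open, the fingers measure 119 mm over their backs; the gripper's body (75 mm by 177 mm) begins 78 mm behind the grasp point.
Start: joints at [1.073, 0.207, 1.542, -0, 1.393, -0.15], TCP at [0.195, 0.541, 0.205] pointing down, gripper open.
Joint ranges: [-2.73, 2.73], [-0.86, 2.22], [0.23, 2.46], [-1.11, 4.25], [0.08, 2.63], [-2.82, 2.82]. Speed limits (rad/s): [2.79, 2.79, 3.14, 3.14, 3.14, 3.14].

### API

Orientations are given as a unit quaternion [x, y, z, w].
In Python, from rig import r gives the robot as it stands. Calls block until the motion is done:
- r.move_pose(position, orientation): joint-space move of the TCP to a pose.
- r.movel(position, feed=0.15, attitude=None): straight line of the TCP; attitude=None keeps the orientation; feed is the mean speed in m/s.
- r.movej(angles): joint-space move.
- r.command_gripper(opening): opening from 0.0 (shut) to 1.0 (fully open); the grip force is fixed at half the most; returns when the fingers have stopped.
- r.wait(seconds).
- r.solve_ik(position, orientation): joint angles nearest the present ones, or None.
- r.read_camera(name): name is "side" or "top" or "wrist"; returns (picture, depth): 420x560x3 uint8, red, green, blue; 420x560 float32, m along the optical axis (not along the pixel's ray), 0 where there is no reading.
- r.camera_model(name): a dict with "fx", "fy", "cx", "cy" (pixels), "k1" (the pictures are not rectified: a ray, as slopes to the right and down, at radius r is drawn at 1 + k1 r^2 times it, then the intrinsics apply), "view" (4x4, takes a point from world to camera coordinates). Camera axes: x right, y down, z forward; pixel columns grow to the right and rows downward; lengths in m; the calibration is good to about 2 mm. A picture is of the moment at which its call begins: read the wrist's pose just before it. camera_model takes no time and is no camera call; for the wrist camera it gives the pose at the moment of the call.
A pose or a line that the arm cannot do raises r.MotionError and nothing moves.
- r.sign_off(): hands the job in, once; it reports no verdict.
Trained networks look in the newest picture that a camera, given by its name, has taken for a name from the list of things; names that differ only in an ending like _2 or _b are one class to them, and where a whole thing is asked for, a point or a joint stands for the part that bears it (a point fixed in the world has none). Each returns a list of dicts, best first, with "p" (0 to 1); they miss things now and then, are a little off and sometimes report something else, mostly with a low value. They report only what shows in the picture. A call takes as long as a camera call. They do not tell look-alikes from the thing itself.
- r.search_frame(thing, camera): "xy" ([column, row] in pixels, amid what is visible of it).
Readings, each from a call of its own:
- r.get_t(): time.
- r.get_qpos(): joint angles.
- r.get_joint_velocities(): joint speeds.
- r.get_joint_torque(): joint torques, N m.
- r.get_position(): TCP position.
- r.get_tcp_rot(): TCP orientation.
- r.get_ft_force(): force on the tool from outside, world axes, zero at the start.
- r.get_ft_torque(): the same for the moment, N m.
- r.get_gripper_width(): opening from 0.0 (shut) to 1.0 (fully open).
Only numpy, scipy, OpenCV 4.12 (cv2) and the standard library are available. Lean on these libraries where they do the work, as an engineer would, in place of code of your own. Each camera call takes 0.05 s, during which the arm holds its last target.

### The job

The mixer's scraper blade lies in the blue and aluminium inspection fixture: first swing the yellow keeper bar fully shut, past its click, over the blade. Then take the orange probe out of its stand and hold its steel tip on the red dot, square to the blade's sloping face, pressing gently so that the spring plunger is about half-way in. Finish while still holding the probe there, steady, and leave everything else where it is.

Things in the scene. Friction and masses are not known exactly. Their poses are not given: they have to be found in the camera images.
- keeper (a joint): the yellow keeper bar's hinge angle in rad: 0 = shut (bar lies over the blade's back land, hard stop), grows to 1.5 as it swings open, level, towards the robot. The bar is 16 mm wide, 11 mm thick, its top 56 mm above the table; it turns about an upright pin at the fixture's left end. It stays where it is left; a spring ball in the catch resists with about 2 to 3 N at the knob between 0.09 and 0.045 rad, then lets it click home
- keeper_knob (a point): middle of the upright black knob on the bar's free end: a round post of 16 mm diameter, 150 mm from the hinge pin, from 56 to 98 mm above the table (this point is 78 mm above the table). Pushing it level along its arc about keeper_hinge shuts the bar; when shut it lies 22 mm behind (+x of the fixture) and 70 mm right (-y of the fixture) of the fixture's centre. Parts of the fixture under it reach 56 mm above the table at most
- keeper_hinge (a point): on the upright hinge pin of the keeper bar, 50 mm above the table; in the fixture's frame 22 mm along x and 80 mm along y
- fixture: fixed inspection fixture, aluminium plate 116 x 210 x 12 mm with blue rails round the blade; origin under its centre on the table; its z is up, its x points away from the robot (the blade's face climbs towards it), its y to the left, turned at most 20 degrees
- spot (a point): centre of the red dot (12 mm diameter, white rim) in the middle of the blade's sloping face, 34 mm above the table; its z axis is the outward normal of the face, which leans 20 degrees from vertical towards the fixture's -x; its y axis runs along the blade. The face is 48 mm wide up the slope and 110 mm long; its upper edge is 24 mm up the slope from the dot, and the shut bar's near edge is 27 mm beyond the dot, level
- blade: the steel scraper blade, 70 x 110 x 30 mm, 0.8 kg, lying loose between the fixture's rails 12 mm above the table; origin in the centre of its underside
- probe_grip (a point): middle of the probe's round orange grip, where to grasp it: 24 mm diameter, reaching 43 mm below and 30 mm above this point along the axis; z axis points along the probe away from its tip. 0.09 to 0.17 kg. In the stand the probe is upright and this point is 94 mm above the table; a black collar of 36 mm diameter, 43 to 49 mm below this point, rests on the stand. Lifting it straight up by 45 mm frees it
- probe_tip (a point): the very end of the round steel tip (8 mm diameter) of the probe, on its axis, 89 mm beyond probe_grip when the plunger is out
- plunger (a joint): how far the probe's spring plunger is pressed in, m: 0 = out, 0.010 = fully in. It starts to move at 2 N and needs 6 N half-way and 10 N fully in
- stand: fixed grey stand, 56 x 56 x 45 mm, with a 26 mm hole in which the probe stands; origin under its centre on the table. It may be on either side of the fixture; the jar and the cup stand in the other such places
- jar: blue closed jar, 60 mm diameter, 75 mm tall; leave alone; origin at its underside
- cup: open steel cup, 64 mm diameter, 75 mm tall; leave alone; origin at its underside
- spare_blade: dark spare scraper blade of the same shape as the marked one (70 x 110 x 30 mm) but without a mark, flat on the table near its far edge; leave alone; origin at its underside
- wrench: wrench lying on the table, about 180 mm long; leave alone; origin at its underside
- screwdriver: screwdriver lying on the table, about 200 mm long; leave alone; origin at its underside
- brush: brush lying on the table, about 200 mm long; leave alone; origin at its underside
There are look-alikes about, which are no part of the job. What is shaped like the stand but green or pink is not meant.

How it is judged:
By the outcome, as a careful person would: the job done as asked, in the order asked, and still so for the second after the job is handed in, while the arm keeps its last pose, push and grip.
It also fails if it takes over 61 s, if anything falls off the work surface, if the arm or the gripper's body presses on something with over 40 N, if the wrist force passes 120 N, or if a joint passes its speed limit or range.

## Working session

There is one attempt and no reset: what is moved stays moved. The work goes in short steps, each a Python script; the robot and the scene stay as the last script left them, time stands still between calls to the robot, and variables do not carry over. Pictures are saved under pics/ and viewed, and the job is handed in when it is done.

```bash
mkdir -p pics; ls
python3 - <<'E'
from rig import r
import cv2, json
print(r.get_t(), r.grip_point_offset, r.get_tcp_rot())
for n in ["side","top"]:
    im,d=r.read_camera(n)
    cv2.imwrite(f"pics/{n}0.png",cv2.cvtColor(im,cv2.COLOR_RGB2BGR))
    import numpy as np; np.save(f"pics/{n}0.npy",d)
    m=r.camera_model(n); print(n,{k:(np.round(v,4).tolist()) for k,v in m.items()})
    for t in ["probe_grip","stand","keeper_knob","spot","fixture","keeper_hinge"]:
        print(t,[(x["xy"],round(x["p"],2)) for x in r.search_frame(t,n)][:4])
print(r.get_t())
E
```

```text
pics
0.0 0.0188 [ 1.72517975e-01  9.85005746e-01 -1.05176554e-03 -3.50470657e-04]
side {'fx': 382.3533, 'fy': 382.3533, 'cx': 279.6037, 'cy': 213.572, 'k1': -0.1088, 'view': [[0.9882, -0.1529, 0.0129, -0.5982], [-0.1013, -0.7133, -0.6935, 0.1226], [0.1152, 0.6839, -0.7204, 1.0571], [0.0, 0.0, 0.0, 1.0]]}
probe_grip [([301.8, 313.1], 0.63)]
stand [([301.4, 323.7], 0.96), ([349.3, 325.1], 0.76), ([306.0, 282.6], 0.71), ([308.8, 364.9], 0.59)]
keeper_knob [([235.6, 201.4], 0.74)]
spot [([271.1, 219.5], 0.66)]
fixture [([257.6, 226.5], 0.72), ([278.6, 151.2], 0.19)]
keeper_hinge [([240.7, 203.6], 0.84)]
top {'fx': 488.2105, 'fy': 488.2105, 'cx': 279.7142, 'cy': 207.9521, 'k1': -0.0691, 'view': [[-0.0135, -0.9999, -0.0051, 0.0005], [-0.9801, 0.0143, -0.1978, 0.6124], [0.1978, 0.0023, -0.9802, 1.4417], [0.0, 0.0, 0.0, 1.0]]}
probe_grip [([373.7, 207.2], 0.62)]
stand [([377.2, 176.9], 0.96), ([405.4, 210.3], 0.89), ([335.4, 195.4], 0.87), ([367.3, 211.9], 0.59)]
keeper_knob [([241.4, 239.7], 0.73)]
spot [([261.3, 220.9], 0.9)]
fixture [([264.4, 231.5], 0.66)]
keeper_hinge [([244.0, 243.1], 0.79)]
0.7
```

View pics/side0.png

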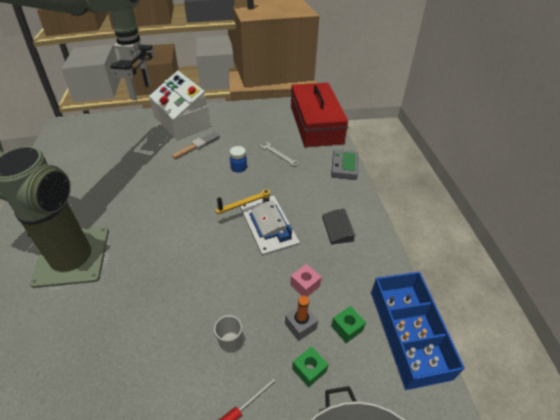

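View pics/top0.png

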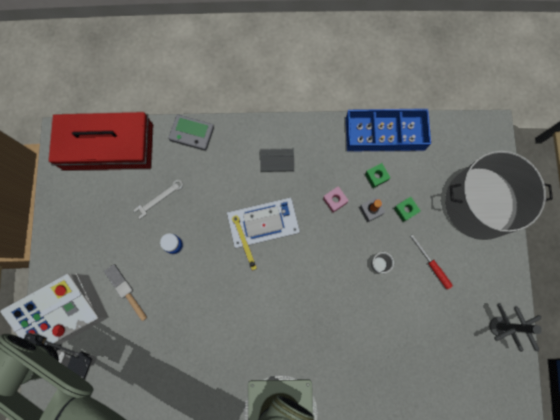

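Run:
```python
import cv2
a=cv2.imread("pics/top0.png")[150:290,190:440]
cv2.imwrite("pics/topc.png",cv2.resize(a,None,fx=3.2,fy=3.2,interpolation=cv2.INTER_CUBIC))
a=cv2.imread("pics/side0.png")[170:390,200:400]
cv2.imwrite("pics/sidec.png",cv2.resize(a,None,fx=2.7,fy=2.7,interpolation=cv2.INTER_CUBIC))
```

```text
(no output)
```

View pics/topc.png

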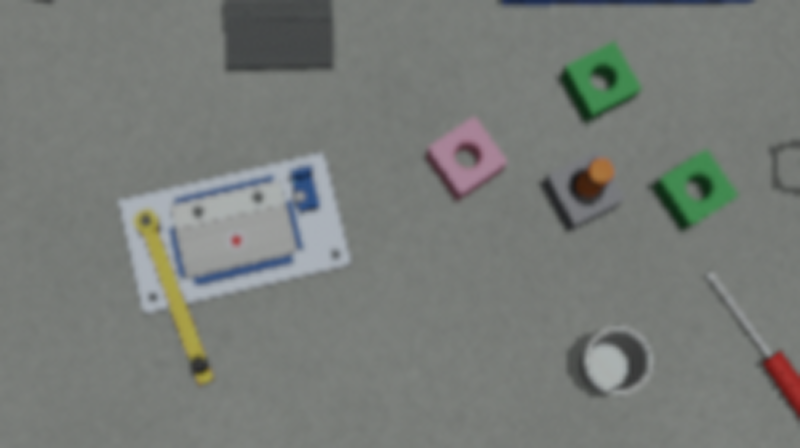

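View pics/sidec.png

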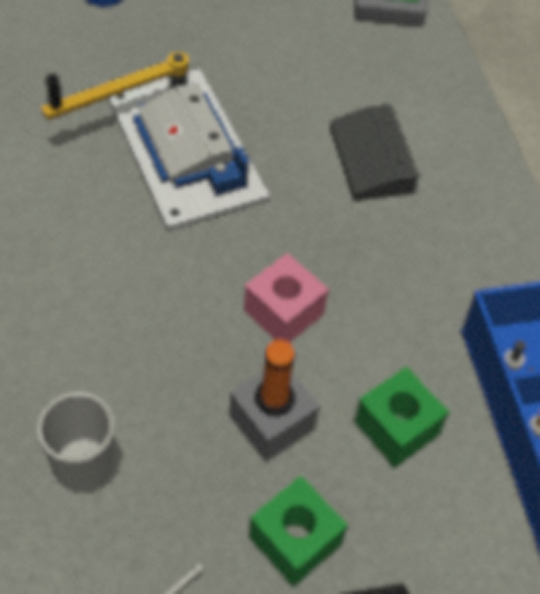

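The probe is the orange-topped part in the grey stand, at top (373,210) and side (301,320). Look-alikes are the green stands at top (377,176) and (407,210) and the pink one at (336,199). The knob is at top (252,264) on the bar's free end, the hinge at (236,218) and the red dot at (264,225). The dark, unmarked blade at (277,160) is the spare. The crops confirm these choices, so next I measure.

```bash
cat > h.py <<'E'
import numpy as np, cv2
from scipy.spatial.transform import Rotation as R
def ray(m,px):
    a=np.array([(px[0]-m["cx"])/m["fx"],(px[1]-m["cy"])/m["fy"]]); u=a.copy()
    for _ in range(20): u=a/(1+m["k1"]*(u@u))
    V=np.array(m["view"]); Rw=V[:3,:3]
    return -Rw.T@V[:3,3], Rw.T@np.array([u[0],u[1],1])
def atz(m,px,z):
    c,d=ray(m,px); return c+d*(z-c[2])/d[2]
def proj(m,P):
    V=np.array(m["view"]); p=V[:3,:3]@np.array(P)+V[:3,3]; s=p[:2]/p[2]; s=s*(1+m["k1"]*(s@s))
    return np.array([m["fx"]*s[0]+m["cx"],m["fy"]*s[1]+m["cy"]])
def tri(l):
    A=np.zeros((3,3));b=np.zeros(3)
    for c,d in l:
        d=d/np.linalg.norm(d);M=np.eye(3)-np.outer(d,d);A+=M;b+=M@c
    return np.linalg.solve(A,b)
def blobs(im,cond,roi):
    x0,y0,x1,y1=roi; M=np.zeros(im.shape[:2],np.uint8); M[y0:y1,x0:x1]=cond(im.astype(int))[y0:y1,x0:x1]
    n,_,s,c=cv2.connectedComponentsWithStats(M)
    return sorted([(int(s[i,4]),c[i].round(1).tolist(),s[i,:4].tolist()) for i in range(1,n)],reverse=True)[:3]
red=lambda i:(i[...,0]>140)&(i[...,1]<90)&(i[...,2]<90)
orange=lambda i:(i[...,0]>120)&(i[...,0]>1.7*i[...,1])&(i[...,1]>1.2*i[...,2])
yellow=lambda i:(i[...,0]>120)&(i[...,1]>90)&(i[...,2]<90)&(i[...,0]<1.6*i[...,1])
black=lambda i:i.max(-1)<60
E
python3 - <<'E'
from rig import r
from h import *
B={}
for n in ["top","side"]:
    m=r.camera_model(n); im=cv2.cvtColor(cv2.imread(f"pics/{n}0.png"),cv2.COLOR_BGR2RGB)
    rois={"top":dict(s=(240,205,290,245),o=(355,185,400,225),y=(220,205,270,280)),"side":dict(s=(255,205,280,230),o=(285,280,320,330),y=(205,185,275,225))}[n]
    print(n)
    for k,c in (("s",red),("o",orange),("y",yellow)):
        b=blobs(im,c,rois[k]);print(k,b)
        B[n,k]=b
        if k=="s": print(atz(m,b[0][1],.034).round(4))
    if n=="top":
        print("hinge",atz(m,(236,218.3),.056).round(4),"knobtop",atz(m,(252.3,264),.098).round(4), "probe top",atz(m,(378,202.5),.124).round(4))
        print("plate corners",[atz(m,(190+a/3.2,150+b/3.2),.012).round(4).tolist() for a,b in ((120,200),(323,153),(350,262),(143,312))])
    else:
        print("hinge",atz(m,(200+179/2.7,170+60/2.7),.056).round(4),"knobtop",atz(m,(200+53/2.7,170+78/2.7),.098).round(4),"probe top",atz(m,(200+281/2.7,170+350/2.7),.124).round(4))
E
```

```text
top
s [(1, [263.0, 225.0], [263, 225, 1, 1])]
[0.5644 0.0448 0.034 ]
o []
y [(192, [243.5, 241.0], [233, 217, 21, 45]), (16, [253.4, 267.6], [251, 266, 6, 4])]
hinge [0.5829 0.127  0.056 ] knobtop [0.4382 0.0746 0.098 ] probe top [ 0.6119 -0.2992  0.124 ]
plate corners [[0.6099, 0.1582, 0.012], [0.6548, -0.0443, 0.012], [0.5445, -0.0688, 0.012], [0.4979, 0.1349, 0.012]]
side
s [(2, [263.5, 218.0], [263, 218, 2, 1])]
[0.5633 0.0405 0.034 ]
o [(71, [303.3, 300.0], [299, 295, 9, 10])]
y [(247, [246.2, 199.9], [222, 189, 48, 22]), (18, [217.4, 210.4], [215, 208, 6, 5])]
hinge [0.583  0.1262 0.056 ] knobtop [0.4423 0.0724 0.098 ] probe top [ 0.6116 -0.3     0.124 ]
```

Run:
```python
from rig import r
from h import *
t=np.radians(12.5)
# tool down, tool y along world dir; 
def down(yaw): # tool y axis at angle yaw from world y
    return (R.from_euler('z',yaw)*R.from_quat([1,0,0,0])).as_quat()
for yaw in np.radians([12.5,-77.5,102.5,192.5,-167.5]):
    print(np.degrees(yaw).round(), r.solve_ik([.50,.06,.33],down(yaw)))
q=r.solve_ik([.50,.06,.33],down(t))
if q is None: q=r.solve_ik([.50,.06,.33],down(t+np.pi))
r.movej(q)
m=r.camera_model("wrist"); im,d=r.read_camera("wrist")
cv2.imwrite("pics/w1.png",cv2.cvtColor(im,cv2.COLOR_RGB2BGR)); np.save("pics/w1.npy",d)
import pickle; pickle.dump(m,open("pics/w1.pkl","wb"))
print(m,r.get_t(),r.get_ft_force())
```

```text
12.0 [-5.25901434e-02 -1.74827985e-02  1.53189419e+00 -4.44089210e-16
  1.62718126e+00  1.30004003e+00]
-78.0 None
102.0 [-5.25901434e-02 -1.74827985e-02  1.53189419e+00 -4.44089210e-16
  1.62718126e+00 -2.70756300e-01]
192.0 [-5.25901434e-02 -1.74827985e-02  1.53189419e+00 -4.44089210e-16
  1.62718126e+00 -1.84155263e+00]
-168.0 [-5.25901434e-02 -1.74827985e-02  1.53189419e+00 -4.44089210e-16
  1.62718126e+00 -1.84155263e+00]
{'fx': 320.0494571264428, 'fy': 320.0494571264428, 'cx': 277.33999320467456, 'cy': 203.84101315436433, 'k1': -0.03445499100541922, 'view': array([[ 0.21817578, -0.97590889,  0.00107675, -0.05060923],
       [-0.93560425, -0.20885115,  0.28465046,  0.41514626],
       [-0.27756804, -0.06311125, -0.95863077,  0.65374153],
       [ 0.        ,  0.        ,  0.        ,  1.        ]])} 2.8417 [ 0.28091155  0.34817223 -0.44104824]
```

View pics/w1.png

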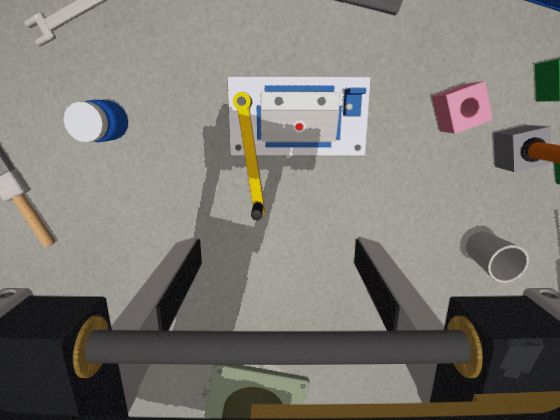

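The plate corners are at (228,78), (369,77), (366,156) and (230,156), the dot at (299,126), the hinge at (241,101) and the knob at (257,211). I refine these by segmentation.

Run:
```python
from h import *
import pickle
m=pickle.load(open("pics/w1.pkl","rb")); im=cv2.cvtColor(cv2.imread("pics/w1.png"),cv2.COLOR_BGR2RGB); d=np.load("pics/w1.npy")
b=blobs(im,red,(280,110,320,145)); print(b, atz(m,b[0][1],.034).round(4))
print("knob",blobs(im,black,(245,195,270,225)))
cs=[(228,77.5),(369.5,77),(366,156),(230,156)]
P=np.array([atz(m,c,.012) for c in cs]);print(P.round(4).tolist(),P.mean(0).round(4), np.linalg.norm(P-np.roll(P,-1,0),axis=1).round(4))
e=(P[0]-P[1])+(P[3]-P[2]); print("yaw",np.degrees(np.arctan2(-e[0],e[1])))
print("hinge",atz(m,(241.5,101),.056).round(4))
c=cv2.resize(im[70:225,220:380],None,fx=4.8,fy=3.8 if 0 else 4.8/1.3,interpolation=cv2.INTER_CUBIC)
c=cv2.resize(im[70:225,220:380],None,fx=3.8,fy=3.8,interpolation=cv2.INTER_CUBIC)
cv2.imwrite("pics/w1c.png",cv2.cvtColor(c,cv2.COLOR_RGB2BGR))
```

```text
[(39, [299.0, 126.3], [296, 123, 7, 7])] [0.5645 0.0423 0.034 ]
knob [(128, [256.7, 210.5], [251, 203, 12, 17])]
[[0.6088, 0.1579, 0.012], [0.6549, -0.0433, 0.012], [0.5429, -0.0718, 0.012], [0.4967, 0.1345, 0.012]] [0.5758 0.0443 0.012 ] [0.2064 0.1155 0.2114 0.1145]
yaw 12.764034531451303
hinge [0.5808 0.1277 0.056 ]
```

View pics/w1c.png

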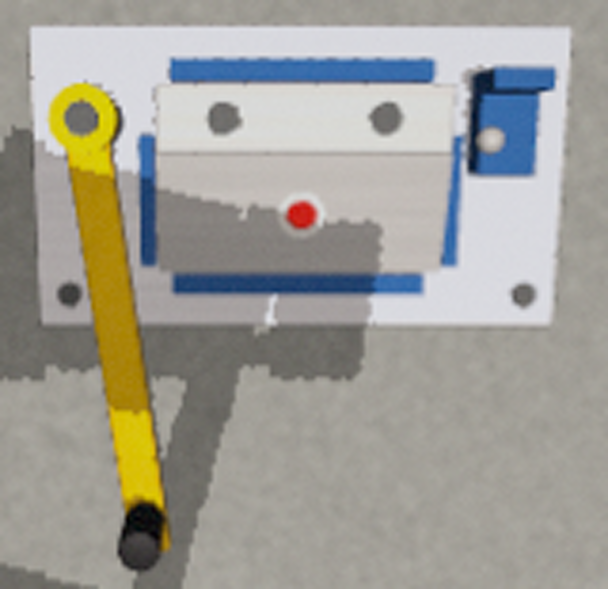

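```bash
cat >> h.py <<'E'
C=np.array([.576,.0444]); T=np.radians(12.65); F=np.array([[np.cos(T),-np.sin(T)],[np.sin(T),np.cos(T)]])
H=C+F@[.022,.08]
def knob(a): # keeper angle -> world xy ; a=0 -> -y of fixture, opens to -x
    return H+F@(np.array([-np.sin(a),-np.cos(a)])*.150)
def down(yaw): return (R.from_euler('z',yaw)*R.from_quat([1,0,0,0])).as_quat()
E
python3 - <<'E'
from h import *
import pickle
m=pickle.load(open("pics/w1.pkl","rb"))
print(H)
for k in (atz(m,(256.8,213.9),.098),atz(m,(257.4,207),.056),np.array([.4382,.0746]),np.array([.4423,.0724])):
    v=F.T@(k[:2]-H); print(k.round(4),np.linalg.norm(v).round(4),"ang",np.arctan2(-v[0],-v[1]).round(3))
E
```

```text
[0.57994639 0.12727597]
[0.4422 0.0755 0.098 ] 0.1472 ang 1.432
[0.4387 0.0765 0.056 ] 0.1501 ang 1.447
[0.4382 0.0746] 0.1512 ang 1.436
[0.4423 0.0724] 0.1482 ang 1.412
```

Run:
```python
from rig import r
from h import *
a0=1.435
yaw=lambda a:T+np.pi/2-a
P=lambda a,z:np.r_[knob(a),z]
r.command_gripper(0.3)
print("w",r.get_gripper_width())
r.move_pose(P(a0,.16),down(yaw(a0)))
r.movel(P(a0,.066),feed=.12)
print(r.get_t(),r.get_position(),r.get_ft_force().round(2) if hasattr(r.get_ft_force(),'round') else r.get_ft_force())
im,d=r.read_camera("wrist"); cv2.imwrite("pics/w2.png",cv2.cvtColor(im,cv2.COLOR_RGB2BGR))
im,d=r.read_camera("side"); cv2.imwrite("pics/s2.png",cv2.resize(cv2.cvtColor(im,cv2.COLOR_RGB2BGR)[120:280,160:340],None,fx=3.3,fy=3.3))
```

```text
w 0.29673629608725705
5.625 [0.4405324  0.07486587 0.06691193] [0.57 0.05 0.89]
```

View pics/w2.png

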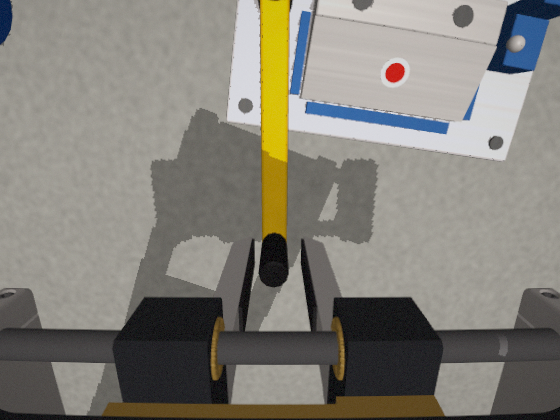

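View pics/s2.png

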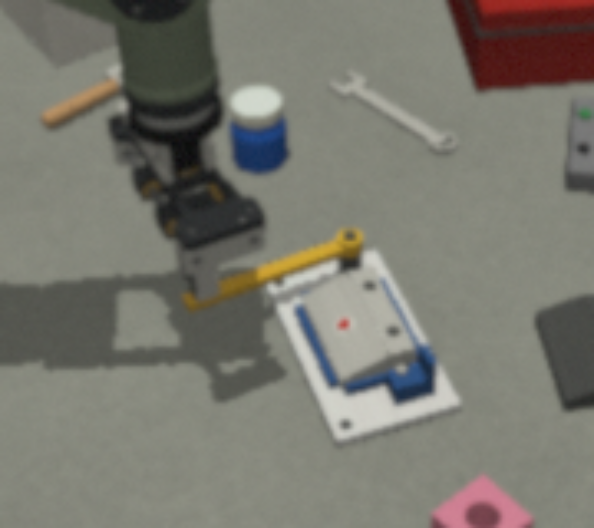

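The knob at (273,260) is centred between the two pads, clear on both sides. I swing the bar now.

Run:
```python
from rig import r
from h import *
yaw=lambda a:T+np.pi/2-a
P=lambda a,z=.066:np.r_[knob(a),z]
tan=lambda a:np.r_[F@[-np.cos(a),np.sin(a)],0]
rad=lambda a:np.r_[F@[-np.sin(a),-np.cos(a)],0]
for a in list(np.linspace(1.435,.1,9)[1:]):
    r.movel(P(a),feed=.12,attitude=down(yaw(a)))
    f=np.array(r.get_ft_force()); print(round(a,3),(f@tan(a)).round(2),(f@rad(a)).round(2),f[2].round(2))
a=.1
while a>-.085:
    a-=.012
    r.movel(P(a),feed=.05,attitude=down(yaw(a)))
    f=np.array(r.get_ft_force()); print(round(a,3),(f@tan(a)).round(2),(f@rad(a)).round(2),f[2].round(2),np.round(r.get_position(),4))
    if a<.0 and f@tan(a)>9: break
im,d=r.read_camera("wrist"); cv2.imwrite("pics/w3.png",cv2.cvtColor(im,cv2.COLOR_RGB2BGR))
print(r.get_t())
```

```text
1.268 0.24 -0.0 -0.41
1.101 0.58 0.41 -0.26
0.934 -0.63 1.27 -0.94
0.768 0.95 -0.03 -0.09
0.601 -0.37 0.15 0.93
0.434 0.07 -0.85 0.05
0.267 0.01 0.93 0.36
0.1 0.66 -0.23 -0.22
0.088 -0.31 -0.09 -0.45 [ 0.5991 -0.0213  0.0659]
0.076 0.77 -0.31 0.51 [ 0.6015 -0.0211  0.066 ]
0.064 -0.69 -0.69 0.31 [ 0.6036 -0.0209  0.066 ]
0.052 -0.47 0.65 -0.0 [ 0.6053 -0.0206  0.066 ]
0.04 0.66 -0.79 0.75 [ 0.6071 -0.0203  0.066 ]
0.028 4.15 0.35 2.64 [ 0.6077 -0.02    0.0659]
0.016 3.31 -0.37 1.39 [ 0.6105 -0.0196  0.0659]
0.004 0.86 1.22 -0.24 [ 0.6131 -0.0191  0.066 ]
-0.008 0.3 0.16 0.4 [ 0.6147 -0.0187  0.0661]
-0.02 -0.28 0.05 0.78 [ 0.6162 -0.0183  0.0661]
-0.032 -0.76 0.69 -0.13 [ 0.6177 -0.0179  0.0661]
-0.044 0.34 -0.3 0.51 [ 0.6193 -0.0175  0.066 ]
-0.056 2.74 -0.6 1.53 [ 0.6202 -0.0171  0.0658]
-0.068 7.24 0.24 4.77 [ 0.6203 -0.0169  0.0657]
-0.08 10.65 -0.16 6.46 [ 0.6204 -0.0168  0.0655]
12.3917
```

View pics/w3.png

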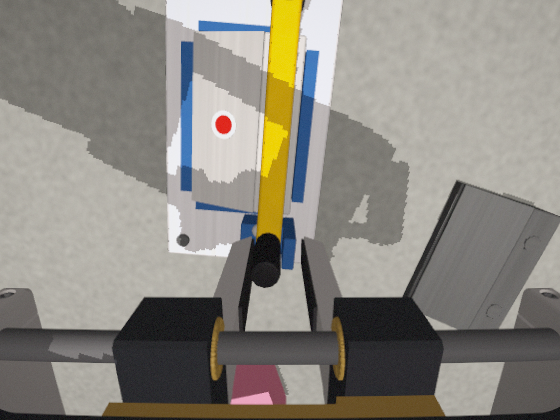

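The force peaked at 4 N for the click, dropped to zero, then rose to 10 N at the stop. The bar at (280,100) now lies over the back land and the dot is at (223,124). I back off, lift, then look at the probe and check the shut bar.

Run:
```python
from rig import r
from h import *
import pickle
yaw=lambda a:T+np.pi/2-a
P=lambda a,z=.066:np.r_[knob(a),z]
r.movel(P(-.025),feed=.05,attitude=down(yaw(-.025)))
print(np.round(r.get_ft_force(),2))
r.movel(P(-.025,.17),feed=.2)
r.move_pose([.50,-.25,.26],down(T))
m=r.camera_model("wrist"); im,d=r.read_camera("wrist"); cv2.imwrite("pics/w4.png",cv2.cvtColor(im,cv2.COLOR_RGB2BGR)); pickle.dump(m,open("pics/w4.pkl","wb")); np.save("pics/w4.npy",d)
im,d=r.read_camera("top"); cv2.imwrite("pics/t4.png",cv2.resize(cv2.cvtColor(im,cv2.COLOR_RGB2BGR)[190:260,215:305],None,fx=6,fy=6,interpolation=cv2.INTER_CUBIC))
print(r.get_t())
```

```text
[0.18 0.09 0.43]
14.5417
```

View pics/w4.png

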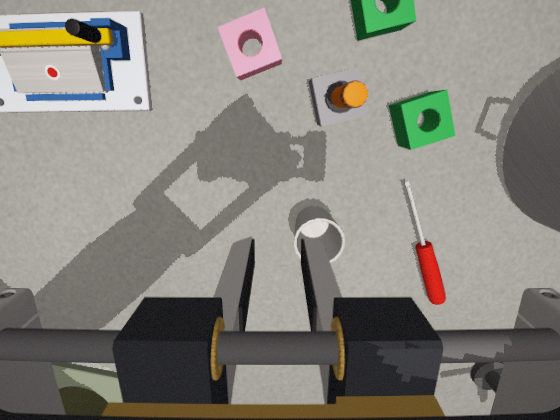

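View pics/t4.png

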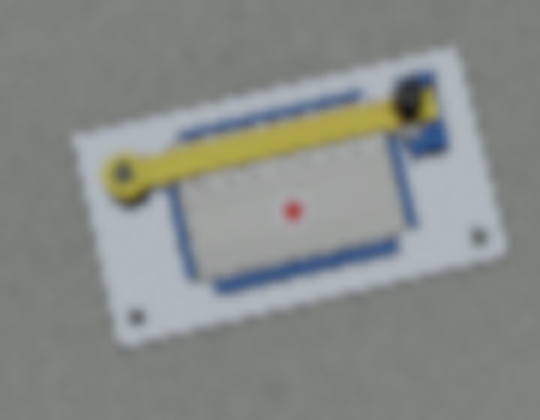

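The bar is shut, parallel to the rails. The probe's top disc is at (354,95) and the grey stand at (340,97).

Run:
```python
from h import *
import pickle
m=pickle.load(open("pics/w4.pkl","rb")); im=cv2.cvtColor(cv2.imread("pics/w4.png"),cv2.COLOR_BGR2RGB); d=np.load("pics/w4.npy")
bright=lambda i:(i[...,0]>225)&(i[...,1]>110)&(i[...,2]<70)
b=blobs(im,bright,(320,70,380,120)); print(b, atz(m,b[0][1],.124).round(4)); print(blobs(im,orange,(320,70,380,120)))
x,y,w,h=b[0][2]; print("disc centre",atz(m,(x+w/2-.5,y+h/2-.5),.124).round(4), "depth",d[95,354])
c,dd=ray(m,(354,95)); print("depth pt",c+dd*d[95,354])
b=blobs(im,red,(35,60,70,85)); print(b,atz(m,b[0][1],.034).round(4))
cv2.imwrite("pics/w4c.png",cv2.cvtColor(cv2.resize(im[60:135,300:385],None,fx=7,fy=7,interpolation=cv2.INTER_CUBIC),cv2.COLOR_RGB2BGR))
```

```text
[(427, [355.4, 93.7], [344, 82, 24, 24])] [ 0.6103 -0.2989  0.124 ]
[(20, [347.2, 102.5], [343, 96, 12, 11]), (8, [346.0, 86.0], [344, 83, 5, 7]), (5, [340.6, 86.6], [339, 86, 4, 2])]
disc centre [ 0.6105 -0.2989  0.124 ] depth 0.2955935
depth pt [ 0.60877944 -0.29776554  0.12482864]
[(63, [51.8, 72.0], [48, 68, 9, 9])] [0.5646 0.0421 0.034 ]
```

View pics/w4c.png

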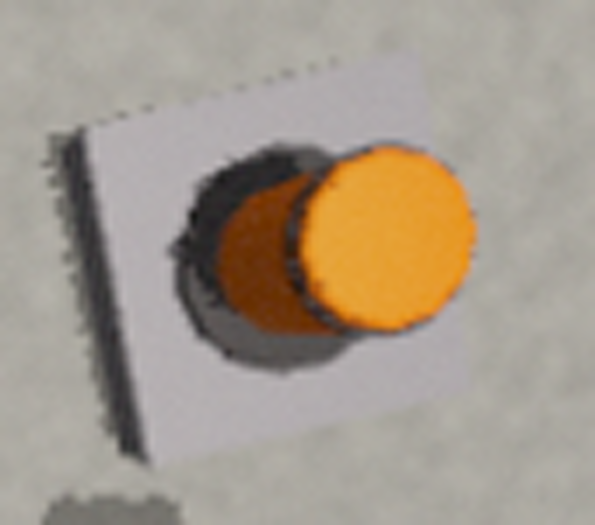

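```bash
cat >> h.py <<'E'
n=np.r_[F@[-np.sin(np.radians(20)),0],np.cos(np.radians(20))]
def att(tilt=20):
    return (R.from_euler('z',T)*R.from_euler('y',-np.radians(tilt))*R.from_quat([1,0,0,0])).as_quat()
assert np.allclose(R.from_quat(att()).apply([0,0,1]),-n)
SPOT=np.r_[.5642,.0421,.034]
E
python3 - <<'E'
from rig import r
from h import *
p=[.6108,-.2992]
r.command_gripper(.55)
r.move_pose([*p,.15],down(T))
r.movel([*p,.0752],feed=.12)
print(np.round(r.get_ft_force(),2),r.get_position())
print("final ik",r.solve_ik(SPOT+n*.0702,att()), r.solve_ik(SPOT+n*.13,att()))
r.command_gripper(.1)
print(r.get_gripper_width(),r.get_gripper_width()*.094,np.round(r.get_ft_force(),2))
im,d=r.read_camera("wrist"); cv2.imwrite("pics/w5.png",cv2.cvtColor(im,cv2.COLOR_RGB2BGR))
print(r.get_t())
E
```

```text
[-0.09 -0.43 -0.36] [ 0.61142406 -0.29963119  0.07639057]
final ik [-0.17701368  0.04368072  2.01189996  0.19120672  0.77145746  1.05684011] [-0.19690174 -0.08841129  2.00654707  0.17665939  0.9099102   1.06654774]
0.2520264339317043 0.023690484789580205 [-0.24  1.23  1.59]
17.1833
```

View pics/w5.png

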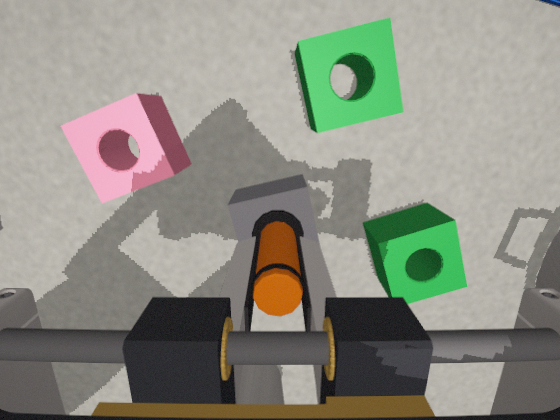

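The orange grip at (277,265) is held centred, with 23.7 mm between the jaws. I lift straight up and move to a standoff over the dot.

Run:
```python
from rig import r
from h import *
import pickle
print(np.round(r.get_position(),4))
x,y,z=r.get_position()
r.movel([x,y,z+.06],feed=.12)
r.movel([x,y,z+.16],feed=.25)
print("w",r.get_gripper_width(),np.round(r.get_ft_force(),2))
r.move_pose(SPOT+n*(.0702+.06),att())
r.movel(SPOT+n*(.0702+.03),feed=.1)
r.wait(.3)
m=r.camera_model("wrist"); im,d=r.read_camera("wrist")
print(np.round(r.get_position(),4),SPOT+n*(.1002),np.round(r.get_ft_force(),2))
q=R.from_quat(r.get_tcp_rot()); print("axis err deg",np.degrees(np.arccos(q.apply([0,0,1])@-n)))
cv2.imwrite("pics/w6.png",cv2.cvtColor(im,cv2.COLOR_RGB2BGR)); pickle.dump((m,r.get_position(),r.get_tcp_rot()),open("pics/w6.pkl","wb")); np.save("pics/w6.npy",d)
im,d=r.read_camera("side"); cv2.imwrite("pics/s6.png",cv2.cvtColor(im,cv2.COLOR_RGB2BGR)); cv2.imwrite("pics/s6c.png",cv2.resize(cv2.cvtColor(im,cv2.COLOR_RGB2BGR)[150:270,200:330],None,fx=4.5,fy=4.5,interpolation=cv2.INTER_CUBIC))
print(r.get_t(), proj(m,SPOT), proj(m,SPOT+n*.03))
```

```text
[ 0.611  -0.2991  0.0756]
w 0.2516107797153607 [-0.4  -0.99 -1.5 ]
[0.5311 0.0345 0.1288] [0.53076146 0.03459496 0.1281572 ] [-0.04 -0.3  -0.88]
axis err deg 0.06254874647926373
20.5583 [276.45181489 204.50428448] [276.41847247 214.91449189]
```

View pics/w6.png

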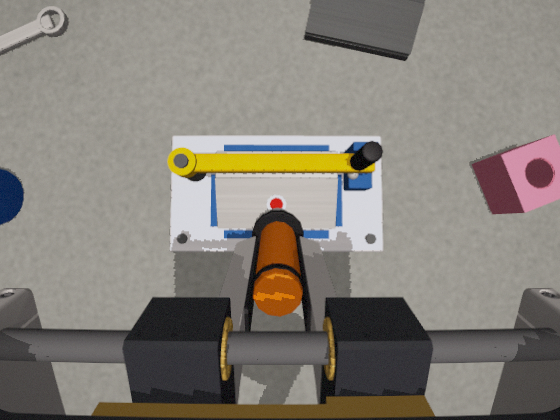

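View pics/s6c.png

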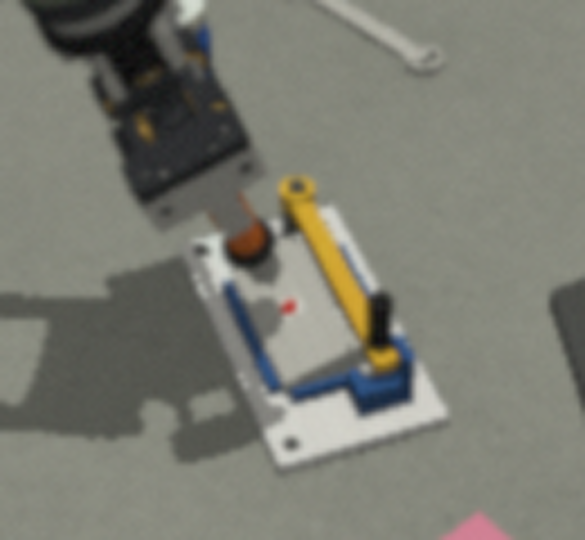

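Run:
```python
from rig import r
from h import *
import pickle
m,p,q=pickle.load(open("pics/w6.pkl","rb")); Q=R.from_quat(q); ms=r.camera_model("side")
ax=-Q.apply([0,0,1]); g=np.array(p)+ax*.0188
def ring(c,rad):
    u=Q.apply([1,0,0]);v=Q.apply([0,1,0]); return [c+rad*(np.cos(t)*u+np.sin(t)*v) for t in np.linspace(0,2*np.pi,25)]
for nm,mm,f,(x0,y0,x1,y1),k in (("w",m,"pics/w6.png",(220,180,340,330),4),("s",ms,"pics/s6.png",(225,175,305,245),9)):
    im=cv2.resize(cv2.imread(f)[y0:y1,x0:x1],None,fx=k,fy=k,interpolation=cv2.INTER_CUBIC)
    for c,rd,col in ((g+ax*.03,.012,(255,0,0)),(g-ax*.049,.018,(0,255,0)),(g-ax*.089,.004,(255,0,255)),(SPOT,.006,(255,255,0))):
        pts=np.array([((proj(mm,P)-[x0,y0]+.5)*k) for P in ring(c,rd)]).astype(np.int32)
        cv2.polylines(im,[pts],True,col,1)
    cv2.imwrite(f"pics/{nm}6o.png",im)
```

```text
(no output)
```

View pics/w6o.png

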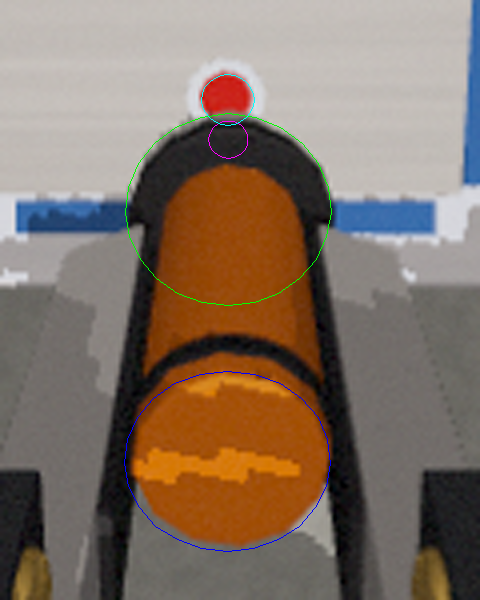

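View pics/s6o.png

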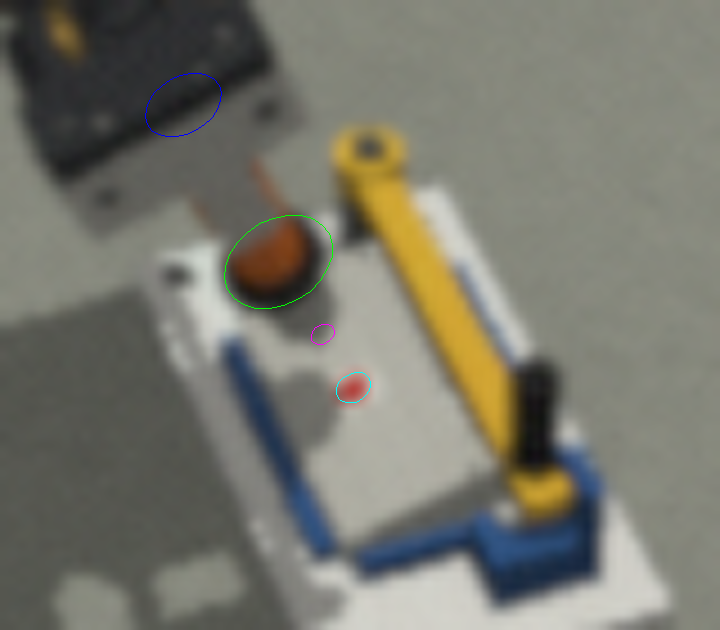

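The overlay agrees to about 1 mm. I cross-check the dot's position with the w3 view, where the wrist was turned about 82° from its other views, to separate out any wrist-camera bias.

Run:
```python
from h import *
import pickle
m,p,q=pickle.load(open("pics/w6.pkl","rb"))
def Tm(p,q): 
    M=np.eye(4);M[:3,:3]=R.from_quat(q).as_matrix();M[:3,3]=p;return M
X=np.array(m["view"])@Tm(p,q) # tool->cam
def model(p,q): return dict(m,view=X@np.linalg.inv(Tm(p,q)))
loc=[]
def rep(nm,mm,roi):
    im=cv2.cvtColor(cv2.imread(f"pics/{nm}.png"),cv2.COLOR_BGR2RGB); b=blobs(im,red,roi)[0]; P=atz(mm,b[1],.034); print(nm,b,P.round(4))
    return b[1]
m1=pickle.load(open("pics/w1.pkl","rb")); m4=pickle.load(open("pics/w4.pkl","rb"))
obs=[(m1,rep("w1",m1,(280,110,320,145)))]
yaw=lambda a:T+np.pi/2-a
m2=model([.44053,.07487,.06691],down(yaw(1.435))); obs.append((m2,rep("w2",m2,(375,55,415,95))))
m3=model([.6204,-.0168,.0655],down(yaw(-.08))); obs.append((m3,rep("w3",m3,(200,105,245,145))))
obs.append((m4,rep("w4",m4,(35,60,70,85))))
obs.append((m,rep("w6",m,(255,190,300,215))))
# solve spot xy + const pixel bias (cam angular/offset bias) 
from scipy.optimize import least_squares
V=[np.array(o[0]["view"]) for o in obs]
def res(x):
    out=[]
    for (mm,px) in obs:
        v=np.array(mm["view"]).copy(); v[:2,3]+=x[2:4]
        out+= list(proj(dict(mm,view=v),[x[0],x[1],.034])-px)
    return np.r_[out,np.array(x[2:4])/.004]
s=least_squares(res,[.564,.042,0,0]); print(s.x.round(4),s.fun.round(2))
```

```text
w1 (39, [299.0, 126.3], [296, 123, 7, 7]) [0.5645 0.0423 0.034 ]
w2 (272, [394.6, 72.2], [386, 63, 19, 19]) [0.565 0.043 0.034]
w3 (217, [223.1, 124.3], [216, 116, 15, 18]) [0.5659 0.0434 0.034 ]
w4 (63, [51.8, 72.0], [48, 68, 9, 9]) [0.5646 0.0421 0.034 ]
w6 (96, [275.8, 203.4], [270, 199, 12, 10]) [0.5651 0.0429 0.034 ]
[5.65e-01 4.36e-02 7.00e-04 3.00e-04] [-0.26 -0.33  0.37  0.2  -0.08 -0.08 -0.55 -0.36  0.1   0.27  0.18  0.09]
```

The dot refines to (0.565, 0.0433), and the probe sits in the hand without tilt. I go down to near contact, then press in small steps, watching force and actual travel.

```bash
sed -i 's/^SPOT=.*/SPOT=np.r_[.565,.0433,.034]/' h.py
python3 - <<'E'
from rig import r
from h import *
def F_(k=12):
    fs=[]
    for _ in range(k): fs.append(r.get_ft_force()); r.wait(.01)
    return np.mean(fs,0)
r.movel(SPOT+n*(.0702+.006),feed=.05,attitude=att()); r.wait(.3)
f0=F_(20); print("base",f0.round(2),r.get_t()); np.save("f0.npy",f0)
s=.0702+.002
while s>.062:
    r.movel(SPOT+n*s,feed=.03); r.wait(.1)
    df=F_()-f0; p=np.array(r.get_position()); act=(p-SPOT)@n; lat=(p-SPOT)-act*n
    print(f"cmd {s*1e3:.1f} act {act*1e3:.2f} lat {np.linalg.norm(lat)*1e3:.2f} Fn {df@n:.2f}",df.round(2))
    if df@n>5.2: break
    s-=.001
print(r.get_t(),r.get_gripper_width())
E
```

```text
base [ 0.01 -0.08 -1.45] 21.6667
cmd 72.2 act 72.19 lat 0.02 Fn 0.13 [0.07 0.15 0.18]
cmd 71.2 act 71.22 lat 0.03 Fn 0.17 [-0.09  0.04  0.15]
cmd 70.2 act 70.24 lat 0.10 Fn 0.08 [0.03 0.28 0.12]
cmd 69.2 act 69.32 lat 0.17 Fn 2.46 [-0.95 -0.18  2.27]
cmd 68.2 act 68.26 lat 0.15 Fn 3.39 [-1.08 -0.17  3.21]
cmd 67.2 act 67.27 lat 0.17 Fn 4.26 [-1.51 -0.24  3.98]
cmd 66.2 act 66.28 lat 0.16 Fn 4.92 [-1.78 -0.3   4.58]
cmd 65.2 act 65.26 lat 0.11 Fn 5.73 [-1.81 -0.66  5.4 ]
25.3 0.2523976124242086
```

Run:
```python
from rig import r
from h import *
import pickle
f0=np.load("f0.npy")
r.movel(SPOT+n*.0649,feed=.03); r.wait(.5)
fs=[]
for _ in range(30): fs.append(r.get_ft_force()); r.wait(.01)
df=np.mean(fs,0)-f0; p=np.array(r.get_position()); act=(p-SPOT)@n
q=r.get_tcp_rot(); Q=R.from_quat(q)
print("act",act,"Fn",df@n,df.round(2),"axis",np.degrees(np.arccos(Q.apply([0,0,1])@-n)),"lat",(p-SPOT-act*n).round(5))
m=r.camera_model("wrist"); im,d=r.read_camera("wrist"); im2,_=r.read_camera("side"); im3,_=r.read_camera("top")
cv2.imwrite("pics/t7.png",cv2.resize(cv2.cvtColor(im3,cv2.COLOR_RGB2BGR)[190:260,215:305],None,fx=6,fy=6,interpolation=cv2.INTER_CUBIC))
ax=-Q.apply([0,0,1]); g=p+ax*.0188
def ring(c,rad):
    u=Q.apply([1,0,0]);v=Q.apply([0,1,0]); return [c+rad*(np.cos(t)*u+np.sin(t)*v) for t in np.linspace(0,2*np.pi,25)]
for nm,mm,I,(x0,y0,x1,y1),k in (("w",m,im,(200,120,400,330),2.8),("s",r.camera_model("side"),im2,(225,175,305,245),8)):
    I=cv2.resize(cv2.cvtColor(I,cv2.COLOR_RGB2BGR)[y0:y1,x0:x1],None,fx=k,fy=k,interpolation=cv2.INTER_CUBIC)
    pts=np.array([((proj(mm,P)-[x0,y0]+.5)*k) for P in ring(SPOT,.006)]).astype(np.int32); cv2.polylines(I,[pts],True,(255,255,0),1)
    cv2.imwrite(f"pics/{nm}7.png",I)
print(r.get_t())
```

```text
act 0.06493345571147921 Fn 6.0392736530333035 [-1.66 -0.5   5.8 ] axis 0.011095978513656339 lat [ 8.e-05 -1.e-05  3.e-05]
26.45
```

View pics/w7.png

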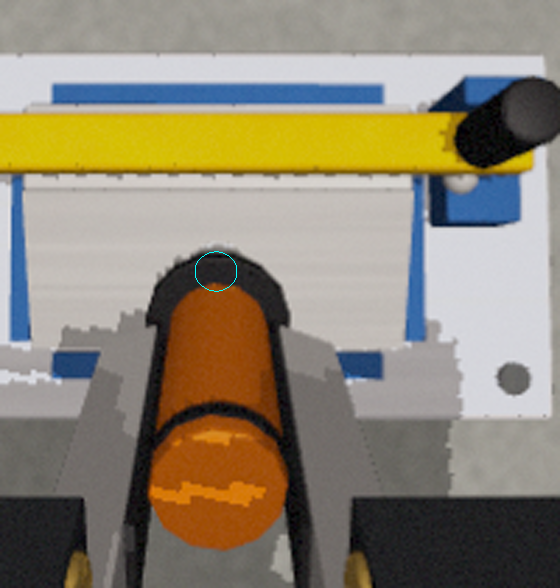

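View pics/s7.png

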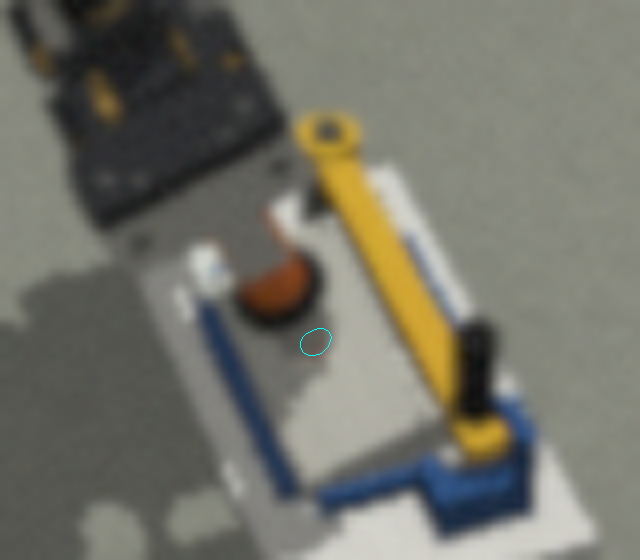

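View pics/t7.png

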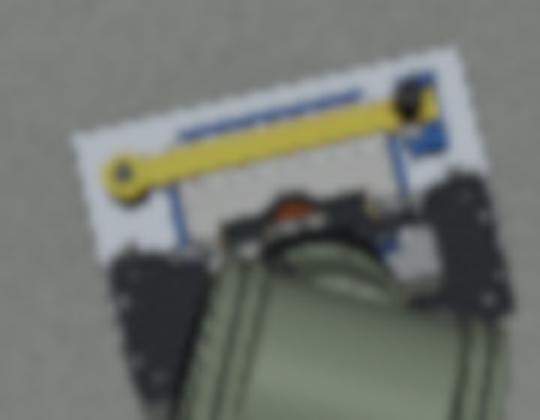

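Run:
```python
from rig import r
from h import *
im,_=r.read_camera("side"); m=r.camera_model("side")
i=im.astype(int); print(proj(m,SPOT), proj(m,SPOT+n*.02)); print("R-G, cols 258-271, rows 213-224"); print((i[213:225,258:272,0]-i[213:225,258:272,1]))
i0=cv2.cvtColor(cv2.imread("pics/side0.png"),cv2.COLOR_BGR2RGB).astype(int); print((i0[213:225,258:272,0]-i0[213:225,258:272,1]))
print(i[216:221,260:268].sum(-1)//3)
```

```text
[263.96870122 217.25822056] [261.6487468  213.42843076]
R-G, cols 258-271, rows 213-224
[[30 31 25 16  6  1 -1  1  1  1  1  1  0  0]
 [15 10 10  6  3 -1 -1  1  1  0  1  0 -1  1]
 [ 2 -1 -1  0  1  1  1  1  0  0  0  1  0  0]
 [ 2  1 -2  0  0  0  1  0  1  1  2  1  1  0]
 [ 1  0  0 -1  0  1  2  4  1  1  1  0  1  0]
 [ 1  0 -1  0  1  3  9 13  3  0  0  1  1  0]
 [-1  0 -1  1  3  8 11 12  3  1  1  2  1  1]
 [ 1  0  0  0  1  1  5  4  1  2  0  2  0  2]
 [ 0  0  0  1  1  0  0  1  1  1  2  1  1  2]
 [ 0  1  1  0  0 -1  0 -1  2  2  0  0  1  2]
 [ 0  0  0  1 -1  1  2  0  2  2  2  0  0  1]
 [ 0  1  0  0  1  2  1  1  0  1  1  1  0  0]]
[[  1   0   1   2   0   0   0   1   0   1   2   3   0   1]
 [  0   1   2   0   1   1   2   1   2   0   0   0   1   1]
 [  2   1   1   1   1   6   7   5   2   1   0   0  -1   2]
 [  0   1   0   1   8  26  39  27   7  -1   1   0   1   1]
 [  0   0   1   4  26  61  83  56  11   0   1   0   1   0]
 [  1   0   0   9  43  87 100  59  11   1   0   2   1   0]
 [  1  -1  -1   4  30  54  52  30   8   0   0   1   1   1]
 [  1   0   0   2   6  10  10   8   1   1   1   1   0   1]
 [  1   0   0   1   1   1   0   1   2   2   2   1   1   1]
 [  0   0   1   1   0  -1   0   0   1   1   0   1  -1   1]
 [  0   0   0   0   0   0  -2   1   2   1   0   0   2   0]
 [ -1   1   0  -1   0   0   0   1   1   3   1   1   1   0]]
[[ 59  70  80  85  90 101 133 162]
 [ 77  79  83  87  90 100 135 164]
 [ 90  84  86  86  90 106 144 167]
 [ 97  94  98  99 101 125 161 172]
 [105 105 111 116 118 130 161 172]]
```

A red crescent still shows around the tip, on the side away from the probe and centred along its axis. That is what a tip centred on the dot should look like. Force is steady at 6.0 N, so I hand in.

Run:
```python
from rig import r
import numpy as np
from h import *
f=np.mean([r.get_ft_force() for _ in range(10)],0)-np.load("f0.npy"); print(f@n,r.get_t(),r.get_gripper_width())
r.sign_off()
```

```text
6.155800127239991 26.5 0.25052506089913634
the job is handed in; nothing more can be done
```

The keeper bar is shut, and I handed the job in with the probe held on the red dot at 26.5 s.

- **Keeper bar:** I swung it shut with the gripper loosely around its knob. The force rose to about 4 N at the click, fell to zero, then rose to 10.7 N at the hard stop. Pictures taken afterwards show the bar lying parallel to the rails over the blade's back land.
- **Probe:** I took the orange probe out of the grey stand and measured about 0.1° or less of tilt from the face normal, taking the stated 20° slope and a fixture turn of 12.65° from the pictures. From first contact I pressed it in about 5 mm. The last two readings along the normal were 6.0 and 6.2 N, which is about half-way for the plunger.

**Checks that disagreed:**
- The camera estimates of the dot differed by 1–2 mm. I used a combined fit, (0.565, 0.0433) m.
- The wrist camera could not see the tip itself. In the side picture a faint red crescent shows around the tip, which fits a roughly centred contact, but at about 2.7 mm per pixel that is only a coarse check.

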